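# Set the photometer's filter and take a reading

## Task

Get the bench photometer ready and take a reading: push the knurled filter dial round with a fingertip until its green mark clicks in at the white index line, and tip the open sample lid fully shut over the cuvette, in whichever order you like; only then press the orange read key all the way down and let it spring back. Pick nothing up: the cuvette stays in its holder, and the tube rack, bottle and beaker stay standing where they are.

Things in the scene. Friction and masses are not known exactly. Their poses are not given: they have to be found in the camera images.
- photometer: Bench filter photometer, cream with maroon trim, fixed, 230 mm deep (x) by 320 mm wide (y), flat deck 60 mm above the table. Origin: centre of its underside; x points from its front edge (robot side) to its back, y to its left, z up; turned by up to 0.3 rad. A maroon display housing 36 x 128 mm, 32 mm high, stands on the deck behind the dial, from x +76 mm; behind the lid the deck is bare.
- filter_dial (a joint): Black knurled dial, 96 mm in diameter (too wide to grip), 16 mm high, no end stops; rad, growing anticlockwise from above. Clicks every 0.785 rad (45 degrees), at 0, 0.785...; let go, it snaps to the nearest. 0 or 6.283: green mark at the index. Anticlockwise from green: green, yellow, orange, red, white, violet, blue, light blue. A click takes some 0.055 N m. Starts at 0.785 to 5.498, not green.
- dial_top (a point): Centre of the dial's flat top face, on its upright axis, 77 mm above the table; in the photometer's frame x -5, y -85 mm. Its x axis points to the green mark. The marks, 14 mm wide, flush, lie 34 mm from the axis. A fingertip pressed (5 to 15 N) on the top face or against the rim drags it round by friction (about 0.6), best in short strokes or with the finger turning along.
- dial_index (a point): Middle of the white index line, 15 x 6 mm, on the deck just beyond the dial's far edge: 61 mm from the dial's axis in the photometer's +x direction, 61 mm above the table.
- sample_lid (a joint): Light-tight lid over the sample holder: dark grey box cap, 72 mm from hinge to free edge, 62 mm wide, 24 mm tall, hollow below, 60 g. Hinged at its back; rad, 0 = shut, 1.8 = open, leaning back past upright (the start). Its weight keeps it open; pushed forward (photometer -x) below about 1.0 rad it falls shut by itself.
- lid_hinge (a point): Middle of the lid's hinge line, at x +37, y +85, z +73.5 mm in the photometer's frame; the line runs along the photometer's y.
- lid_edge (a point): Middle of the lid's free edge on its outer (top) face: 72 mm along the lid from the hinge, 24 mm out. Lid open: the upper back edge, 65 mm above and 40 mm behind (photometer +x) the hinge; shut: 24 mm above and 72 mm in front of it. A finger lip 30 mm wide sticks out 6 mm beyond it.
- read_key (a joint): Travel of the read key, m: 0 = up, 0.005 = fully down. Spring return; fully down takes 4 N.
- read_key_top (a point): Centre of the top of the round orange read key, 22 mm in diameter, 73 mm above the table (13 mm above the deck), in a black bezel 38 mm in diameter and 4 mm high; at x -84, y +85 mm in the photometer's frame. Pressed straight down.
- cuvette: Clear plastic cuvette with pink sample, 12.5 x 12.5 x 45 mm, 12 g, loose, standing in the well of the black sample holder under the open lid, its top 12 mm out of the holder. Origin: centre of its underside, at x 0, y +85, z +39 mm in the photometer's frame. Must stay there.
- tube_rack: White rack 58 x 100 mm with six capped sample tubes, 98 mm tall over the caps, loose, standing to the left of the photometer. Origin: centre of its underside. Bystander.
- reagent_bottle: Amber glass bottle with white cap, 54 mm in diameter, 100 mm tall, loose, to the right of or behind the photometer. Origin: centre of its underside. Bystander.
- beaker: Clear plastic beaker, 60 mm in diameter, 75 mm tall, loose and empty, to the right of or behind the photometer. Origin: centre of its underside. Bystander.

How it is judged:
By the outcome, as a careful person would: the job done as asked, in the order asked, and still so for the second after the job is handed in, with the robot touching nothing.
It also fails if it takes over 61 s, if anything falls off the work surface, if the arm or the gripper's body presses on something with over 40 N, if the wrist force passes 120 N, or if a joint passes its speed limit or range.

## Robot

A 6-joint arm with a two-finger parallel gripper is mounted at the origin on the work surface. World frame = base frame: x ahead of the robot, y to its left, z up, the work surface at z = 0. Lengths are in m, angles in degrees, forces in N, time in s.
With the tool pointing down it reaches from about 0.4 to 0.825 m from the base axis. Payload 7 kg.
Tool frame: the origin (TCP) lies at the centre of the arm's flange, where the gripper is bolted on; the fingertips stand 178 mm ahead of it and the grasp point (between the pads) lies 159 mm ahead of it (tip_reach is the distance from the TCP to the fingertips, in m); z points along the fingers, y is the line along which they close (so a half turn about z gives the same grasp; the last joint's range is limited). The gripper opens to 88 mm and grips with 3 to 60 N. Pads are 19 mm wide; open, the fingers measure 130 mm over their backs; the gripper's body (78 mm by 193 mm) begins 47 mm behind the grasp point.
Start: joints at [-50.758, 20.546, 0.682, 0, -70.136, -16.507], TCP at [0.261, -0.623, 0.405] pointing down, gripper open.
Joint ranges: [-176.03, 176.03], [-82.01, 121.73], [-58.28, 71.71], [-173.87, 95.51], [-174.79, -0.11], [-173.66, 173.66]. Speed limits (degrees/s): [136.94, 136.94, 172.46, 180, 180, 180].

## Interface

Orientations are given as [roll, pitch, yaw] about the fixed x, y, z axes, in that order (R = Rz(yaw) Ry(pitch) Rx(roll)).
In Python, from plant import * gives the robot as it stands.
- The arm moves only by the shell command python3 -m handwheel 'ROWS'. ROWS is JSON, a list of rows, each a list of 7 numbers: the opening, from -1 (shut) to 1 (fully open), then the shift along the tool's x, y, z as a fraction of full scale, then the turn, a rotation vector about the tool's x, y, z as a fraction of full scale. A call has 1 to 5 rows; each row shifts and turns the commanded pose from where the row before left it, along the tool's axes as they then stand; what a row does not reach is not made up. Full scale, the value 1, is 0.025 m for a shift and 6 degrees for a turn. A row lasts 1/8 s, in which the tool goes at most 62.5 mm and 10.7 degrees, less where a joint would pass 70% of its speed; a pose out of reach is approached as far as the arm can. A call with a number of a shift or a turn outside -1 to 1 is refused whole. A call with a gripper value outside its range is refused whole. The fingers move at their own pace and stop on an object; the grip force is fixed at half the most. Time passes only in rows, so rows that do not move let the fingers close. It gives the time, the measured TCP pose, the force, the opening and the grip force at its end, in the units of the state.
- get_obs(): the state, without advancing time (a new reading comes with each control period).
- snapshot(name): name is "scene" or "top" or "wrist"; returns a dict with "color" (420x560x3 uint8, red, green, blue), "fx", "fy", "cx", "cy" (pixels), "R" (3x3) and "t" (3): a world point X has camera coordinates R X + t; the wrist camera has in their place "tool_from_camera" (4x4, takes a point from camera to tool coordinates, whose origin is the TCP and whose axes are the flange's). Camera axes: x right, y down, z forward; pixel columns grow to the right and rows downward; lengths in m; the calibration is good to about 2 mm. A picture is of the moment at which its call begins: read the wrist's pose just before it. There is no depth.
- close_job(): hands the job in; it is judged then, once.
The state is a dict: "clock": time; "joint_pos": joint angles; "qvel": joint speeds; "tau": joint torques, N m; "tool_pos": TCP position; "orientation": TCP orientation; "force": force on the tool from outside, world axes, zero at the start; "moment": the same for the moment, N m; "opening": finger opening in m; "gripper_force": force on a finger pad.
Only numpy, scipy, OpenCV 4.12 (cv2) and the standard library are available. Lean on these libraries where they do the work, as an engineer would, in place of code of your own. Each camera call takes 0.05 s, during which the arm holds its last target. There are 200 camera calls.

## Working session

There is one attempt and no reset: what is moved stays moved. The work goes in short steps, Python scripts to look and compute and a shell command to move; the robot and the scene stay as the last step left them, time stands still between calls to the robot, and variables do not carry over. Pictures are saved under pics/ and viewed, at most 10 in all, crops included, and the job is handed in when it is done.

```bash
mkdir -p pics; python3 - <<'E'
from plant import *
import cv2,pickle
o=get_obs();print(o)
d={}
for n in("top","scene"):
    s=snapshot(n);d[n]=s;cv2.imwrite(f"pics/{n}0.png",s["color"][:,:,::-1])
    print(n,s["fx"],s["cx"],s["cy"],s["R"],s["t"])
pickle.dump(d,open("s0.pkl","wb"))
E
```

```text
{'clock': 0.0, 'joint_pos': array([-5.07572450e+01,  2.05899416e+01,  6.32624896e-01, -2.19145315e-02,
       -7.01349403e+01, -1.65089312e+01]), 'qvel': array([-0.00534191, -0.01283033, -0.06985077, -0.01654303, -0.00186311,
       -0.00583301]), 'tau': array([-8.38932792e-04, -5.82712269e+01,  2.93046820e+01,  6.99698254e+00,
        6.74390380e-03, -1.74622232e-04]), 'tool_pos': array([ 0.26079721, -0.62235814,  0.40372493]), 'orientation': array([ 1.79905692e+02, -6.46721030e-03, -1.57273634e+02]), 'force': array([-0.86878873, -1.09424025, -0.41783769]), 'moment': array([0.06709241, 0.012909  , 0.01269863]), 'gripper_force': 0.0, 'opening': 0.08774381447059584}
top 432.6597774572311 278.2027102059727 208.87894889524708 [[ 0.02238482 -0.99974555 -0.00278485]
 [-0.98812162 -0.02170077 -0.15213397]
 [ 0.15203483  0.00615726 -0.98835596]] [0.05178938 0.63782143 0.94751112]
scene 526.8697404502558 279.3268998482623 211.85061305160372 [[-0.82026115  0.57186026 -0.01214434]
 [ 0.33674745  0.46564158 -0.81840032]
 [-0.46235571 -0.67539156 -0.57452018]] [ 0.48928932 -0.17607246  1.3600283 ]
```

View pics/top0.png

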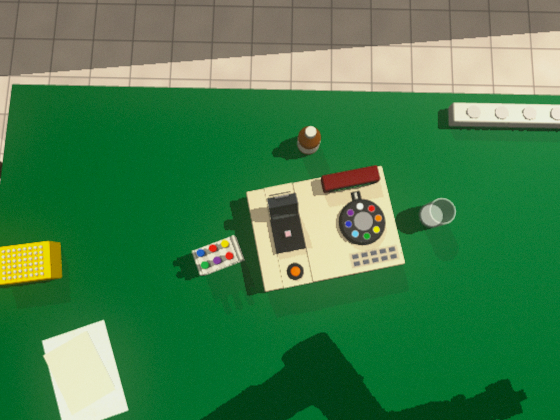

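View pics/scene0.png

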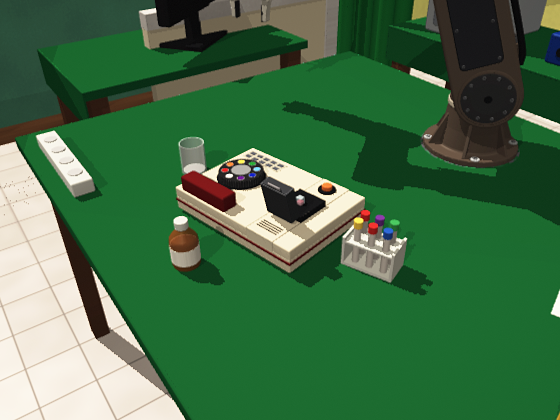

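```bash
cat > h.py <<'E'
import numpy as np,cv2,pickle
def ray(s,u,v,z):
    R=np.array(s["R"]);t=np.array(s["t"]);c=-R.T@t
    d=R.T@np.array([(u-s["cx"])/s["fx"],(v-s["cy"])/s["fy"],1]);return c+d*(z-c[2])/d[2]
def proj(s,X):
    p=np.array(s["R"])@X+s["t"];return np.array([s["fx"]*p[0]/p[2]+s["cx"],s["fy"]*p[1]/p[2]+s["cy"]])
E
python3 - <<'E'
from h import *
d=pickle.load(open("s0.pkl","rb"))
s=d["top"];im=s["color"]
hsv=cv2.cvtColor(im,cv2.COLOR_RGB2HSV)
# deck: cream mask filled
m=((hsv[...,0]>15)&(hsv[...,0]<35)&(hsv[...,1]>25)&(hsv[...,1]<120)&(hsv[...,2]>150)).astype(np.uint8)
m[:150]=0;m[310:]=0;m[:,:240]=0;m[:,415:]=0
c=max(cv2.findContours(m,0,2)[0],key=cv2.contourArea)
h=cv2.convexHull(c);ap=cv2.approxPolyDP(h,6,True)[:,0];print(ap.tolist())
P=np.array([ray(s,*p,.06)[:2] for p in h[:,0].astype(float)])
r=cv2.minAreaRect((P*1000).astype(np.float32));print("deck",r)
o=((hsv[...,0]>5)&(hsv[...,0]<18)&(hsv[...,1]>200)&(hsv[...,2]>180)).astype(np.uint8)
n,_,st,ce=cv2.connectedComponentsWithStats(o)
for i in range(1,n):
    if st[i,4]>8: print("orange",st[i],ce[i],ray(s,*ce[i],.073))
o=d["scene"];ho=cv2.cvtColor(o["color"],cv2.COLOR_RGB2HSV)
q=((ho[...,0]>5)&(ho[...,0]<18)&(ho[...,1]>200)&(ho[...,2]>180)).astype(np.uint8)
n,_,st,ce=cv2.connectedComponentsWithStats(q)
for i in range(1,n):
    if st[i,4]>8: print("scene orange",st[i],ce[i],ray(o,*ce[i],.073))
# dial: dark component
k=(hsv[...,2]<60).astype(np.uint8);k[:,:335]=0;k[:,388:]=0;k[:197]=0;k[246:]=0
c=max(cv2.findContours(k,0,2)[0],key=cv2.contourArea);e=cv2.fitEllipse(cv2.convexHull(c));print("dial",e,ray(s,*e[0],.07))
big=cv2.resize(im[150:300,235:415],None,fx=4,fy=4,interpolation=cv2.INTER_CUBIC)
cv2.imwrite("pics/crop0.png",big[:,:,::-1])
E
```

```text
[[380, 166], [404, 262], [265, 290], [247, 192]]
deck ((596.0859985351562, -39.17230224609375), (230.2435302734375, 318.26312255859375), 12.462206840515137)
orange [376 216   5   5  20] [377.95 217.75] [ 0.61762442 -0.15786241  0.073     ]
orange [291 267   9   9  66] [295.06060606 270.84848485] [0.49585161 0.02564163 0.073     ]
dial ((358.4775695800781, 222.4089813232422), (38.50301742553711, 43.308990478515625), 162.28369140625) [ 0.60653956 -0.11479872  0.07      ]
```

View pics/crop0.png

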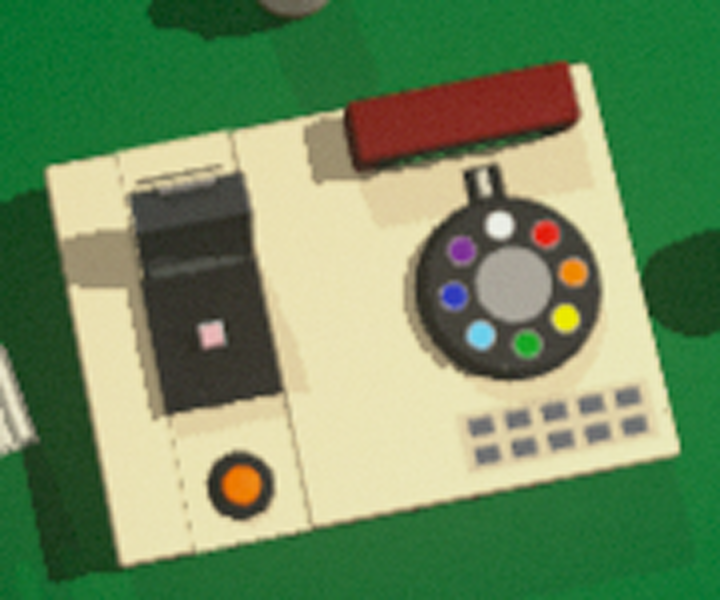

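The top view gives a deck of 230 x 318 mm, which matches the sizes given. Its centre is at (0.596, -0.039) with yaw 12.5°. The key predicted from that agrees with its measured position to 1 mm. In the crop, the white mark at (499,224) sits at the index (483,182), so the dial is at π and needs half a turn. My plan is to put two fingertips on the dial face and twist about the dial axis.

```bash
python3 -m handwheel '[[0.14,0,0,0,0,0,0.855],[0.14,0,0,0,0,0,0.855],[0.14,-0.9,0.82,0,0,0,0],[0.14,-0.9,0.82,0,0,0,0],[0.14,-0.9,0.82,0,0,0,0]]'
python3 -m handwheel '[[0.14,-0.9,0.82,0,0,0,0],[0.14,-0.9,0.82,0,0,0,0],[0.14,-0.9,0.82,0,0,0,0],[0.14,-0.9,0.82,0,0,0,0],[0.14,-0.9,0.82,0,0,0,0]]'
python3 -m handwheel '[[0.14,-0.9,0.82,0,0,0,0],[0.14,-0.9,0.82,0,0,0,0],[0.14,-0.9,0.82,0,0,0,0],[0.14,-0.9,0.82,0,0,0,0],[0.14,-0.9,0.82,0,0,0,0]]'
python3 -m handwheel '[[0.14,-0.9,0.82,0,0,0,0],[0.14,-0.9,0.82,0,0,0,0],[0.14,-0.9,0.82,0,0,0,0],[0.14,-0.9,0.82,0,0,0,0],[0.14,-0.9,0.82,0,0,0,0]]'
python3 -m handwheel '[[0.14,-0.9,0.82,0,0,0,0],[0.14,-0.9,0.82,0,0,0,0],[0.14,0,0,0,0,0,0]]'
cat >> h.py <<'E'
C=np.array([.5961,-.0392]);yaw=np.radians(12.46);Rp=np.array([[np.cos(yaw),-np.sin(yaw)],[np.sin(yaw),np.cos(yaw)]])
def P(x,y):return C+Rp@[x,y]
def inp(w):return Rp.T@(np.asarray(w)[:2]-C)
E
cat > st.py <<'E'
from plant import *
from h import *
import sys
o=get_obs();w=o["tool_pos"]
print("t",o["clock"],"phot",inp(w).round(4),"tip z",round(w[2]-.178,4),"rpy",o["orientation"].round(2),"F",o["force"].round(2),"M",o["moment"].round(3),"op",o["opening"],"J6",o["joint_pos"][5])
E
python3 st.py
```

```text
clock: 0.72
tool_pos: [0.3138, -0.5471, 0.4041]
orientation: [179.9, -0.0, -167.5]
force: [-0.4, 0.1, -0.3]
opening: 0.0509
gripper_force: 0.0
clock: 1.35
tool_pos: [0.4016, -0.4226, 0.4043]
orientation: [180.0, -0.0, -167.5]
force: [0.1, 0.9, -0.3]
opening: 0.0496
gripper_force: 0.0
clock: 1.98
tool_pos: [0.4893, -0.2982, 0.4043]
orientation: [180.0, -0.0, -167.5]
force: [0.1, -0.3, -0.7]
opening: 0.0499
gripper_force: 0.0
clock: 2.6
tool_pos: [0.5769, -0.1739, 0.4043]
orientation: [180.0, -0.0, -167.5]
force: [-0.1, -0.9, 0.4]
opening: 0.0501
gripper_force: 0.0
clock: 2.98
tool_pos: [0.6125, -0.1235, 0.4038]
orientation: [180.0, -0.1, -167.4]
force: [-0.3, -0.6, -0.5]
opening: 0.0501
gripper_force: 0.0
t 2.975 phot [-0.0022 -0.0858] tip z 0.2258 rpy [ 1.7998e+02 -6.0000e-02 -1.6741e+02] F [-0.32 -0.59 -0.45] M [-0.047  0.093 -0.016] op 0.050095754814596424 J6 -83.88280008550556
```

```bash
python3 -m handwheel '[[0.14,0.1,0.03,1,0,0,0],[0.14,0,0,1,0,0,0],[0.14,0,0,1,0,0,0],[0.14,0,0,1,0,0,0],[0.14,0,0,0.6,0,0,0]]'
python3 -m handwheel '[[0.14,0,0,0.4,0,0,0],[0.14,0,0,0,0,0,0]]'
python3 st.py; python3 -c "
from plant import *
print(get_obs()['joint_pos'])"
```

```text
clock: 3.6
tool_pos: [0.6083, -0.1253, 0.2882]
orientation: [180.0, -0.1, -167.6]
force: [-0.4, -0.6, 0.9]
opening: 0.05
gripper_force: 0.0
clock: 3.85
tool_pos: [0.6089, -0.125, 0.2793]
orientation: [180.0, -0.0, -167.5]
force: [0.8, 0.0, -0.5]
opening: 0.0501
gripper_force: 0.0
t 3.85 phot [-0.006  -0.0865] tip z 0.1013 rpy [ 1.8000e+02 -5.0000e-02 -1.6753e+02] F [ 0.79  0.02 -0.46] M [ 0.021 -0.005 -0.021] op 0.05009439139225918 J6 -83.90501171585352
[ 6.37204033e+00  2.15746360e+01 -1.54246943e+01  2.72327531e-03
 -5.30491853e+01 -8.39050117e+01]
```

```bash
python3 -m handwheel '[[0.14,-0.04,0.06,0.45,0,0,0],[0.14,0,0,0.4,0,0,0],[0.14,0,0,0,0,0,0]]'
python3 -m handwheel '[[0.14,0,0,0.06,0,0,0],[0.14,0,0,0.06,0,0,0],[0.14,0,0,0,0,0,0]]'
python3 st.py
```

```text
clock: 4.22
tool_pos: [0.6093, -0.1231, 0.2574]
orientation: [180.0, -0.1, -167.5]
force: [-0.1, 0.3, 0.6]
opening: 0.0501
gripper_force: 0.0
clock: 4.6
tool_pos: [0.6098, -0.1231, 0.2556]
orientation: [-180.0, 0.0, -167.5]
force: [0.2, 0.1, -0.1]
opening: 0.0496
gripper_force: 0.0
t 4.6 phot [-0.0048 -0.0849] tip z 0.0776 rpy [-1.8000e+02  2.0000e-02 -1.6752e+02] F [ 0.16  0.05 -0.13] M [-0.009 -0.036  0.005] op 0.04960657006395188 J6 -84.06557526600118
```

```bash
python3 -m handwheel '[[0.14,0,0,0.04,0,0,0],[0.14,0,0,0,0,0,0]]'
python3 -m handwheel '[[0.14,0,0,0.04,0,0,0],[0.14,0,0,0,0,0,0]]'
python3 -m handwheel '[[0.14,0,0,0.04,0,0,0],[0.14,0,0,0,0,0,0]]'
python3 st.py
```

```text
clock: 4.85
tool_pos: [0.6097, -0.1231, 0.2554]
orientation: [-180.0, 0.0, -167.5]
force: [-2.7, 0.9, 5.6]
opening: 0.0499
gripper_force: 3.2
clock: 5.1
tool_pos: [0.6097, -0.1231, 0.2553]
orientation: [-180.0, 0.1, -167.5]
force: [-5.0, 2.0, 13.2]
opening: 0.0502
gripper_force: 6.6
clock: 5.35
tool_pos: [0.6097, -0.1231, 0.2552]
orientation: [-180.0, 0.1, -167.5]
force: [-8.7, 3.7, 20.1]
opening: 0.0501
gripper_force: 10.0
t 5.35 phot [-0.0049 -0.0849] tip z 0.0772 rpy [-1.7995e+02  8.0000e-02 -1.6748e+02] F [-8.66  3.7  20.09] M [1.281 2.923 0.039] op 0.050066073063400635 J6 -84.06567830227965
```

```bash
python3 -m handwheel '[[0.14,0,0,-0.02,0,0,-0.5],[0.14,0,0,0,0,0,-1],[0.14,0,0,0,0,0,-1],[0.14,0,0,0,0,0,-1],[0.14,0,0,0,0,0,-1]]'
python3 -m handwheel '[[0.14,0,0,0,0,0,-1],[0.14,0,0,0,0,0,-1],[0.14,0,0,0,0,0,-1],[0.14,0,0,0,0,0,-0.5],[0.14,0,0,0,0,0,0]]'
python3 st.py
python3 - <<'E'
from plant import *
import cv2
s=snapshot("top");cv2.imwrite("pics/top1.png",cv2.resize(s["color"][150:300,270:450],None,fx=3,fy=3,interpolation=2)[:,:,::-1])
E
```

```text
clock: 5.98
tool_pos: [0.6096, -0.1227, 0.2553]
orientation: [-180.0, 0.1, -140.3]
force: [-7.3, 5.6, 18.4]
opening: 0.0498
gripper_force: 8.9
clock: 6.6
tool_pos: [0.6094, -0.1224, 0.2553]
orientation: [-180.0, 0.1, -119.4]
force: [-8.3, 8.6, 18.7]
opening: 0.05
gripper_force: 9.4
t 6.6 phot [-0.005  -0.0841] tip z 0.0773 rpy [-1.7998e+02  5.0000e-02 -1.1945e+02] F [-8.28  8.61 18.69] M [ 2.905e+00  3.165e+00 -2.000e-03] op 0.0500427345060538 J6 -36.027247802532806
```

View pics/top1.png

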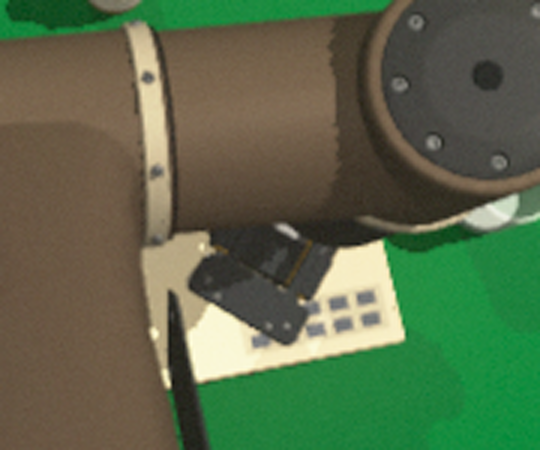

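The arm hides the dial in the top view, so I'll check with the wrist camera.

```bash
python3 - <<'E'
from plant import *
import cv2,numpy as np
a=snapshot("wrist")["color"];b=snapshot("scene")["color"][130:240,160:340]
b=cv2.resize(b,(400,244))
a=cv2.resize(a,(400,300))
c=np.zeros((300,800,3),np.uint8);c[:,:400]=a;c[:244,400:]=b
cv2.imwrite("pics/w1.png",c[:,:,::-1])
E
```

```text
(no output)
```

View pics/w1.png

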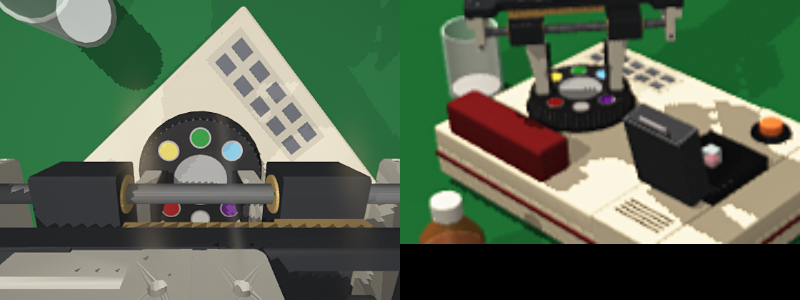

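The wrist view shows green at (200,138), with the fingers still on blue and orange. The dial has therefore turned 48° with the fingers and not slipped, so I'll carry on for the remaining 132°.

```bash
python3 -m handwheel '[[0.14,0,0,0,0,0,-0.6],[0.14,0,0,0,0,0,-1],[0.14,0,0,0,0,0,-1],[0.14,0,0,0,0,0,-1],[0.14,0,0,0,0,0,-1]]'
python3 -m handwheel '[[0.14,0,0,0,0,0,-1],[0.14,0,0,0,0,0,-1],[0.14,0,0,0,0,0,-1],[0.14,0,0,0,0,0,-1],[0.14,0,0,0,0,0,-1]]'
python3 -m handwheel '[[0.14,0,0,0,0,0,-1],[0.14,0,0,0,0,0,-1],[0.14,0,0,0,0,0,-1],[0.14,0,0,0,0,0,-1],[0.14,0,0,0,0,0,-1]]'
python3 -m handwheel '[[0.14,0,0,0,0,0,-1],[0.14,0,0,0,0,0,-1],[0.14,0,0,0,0,0,-1],[0.14,0,0,0,0,0,-1],[0.14,0,0,0,0,0,-1]]'
python3 -m handwheel '[[0.14,0,0,0,0,0,-1],[0.14,0,0,0,0,0,-1],[0.14,0,0,0,0,0,-0.4],[0.14,0,0,0,0,0,0]]'
python3 st.py
```

```text
clock: 7.38
tool_pos: [0.609, -0.1222, 0.2553]
orientation: [180.0, 0.0, -91.7]
force: [-10.6, 10.0, 21.8]
opening: 0.0499
gripper_force: 10.4
clock: 8.0
tool_pos: [0.6086, -0.1223, 0.2552]
orientation: [180.0, 0.1, -61.7]
force: [-11.6, 10.0, 22.5]
opening: 0.05
gripper_force: 11.2
clock: 8.62
tool_pos: [0.6082, -0.1225, 0.2552]
orientation: [180.0, 0.1, -31.7]
force: [-13.5, 7.8, 23.8]
opening: 0.0498
gripper_force: 11.7
clock: 9.25
tool_pos: [0.608, -0.1229, 0.2552]
orientation: [180.0, 0.2, -1.7]
force: [-14.3, 6.0, 23.2]
opening: 0.0497
gripper_force: 11.8
clock: 9.75
tool_pos: [0.608, -0.1232, 0.2552]
orientation: [-180.0, 0.2, 12.5]
force: [-15.4, 4.7, 23.0]
opening: 0.0498
gripper_force: 11.7
t 9.75 phot [-0.0065 -0.0846] tip z 0.0772 rpy [-1.7998e+02  1.7000e-01  1.2530e+01] F [-15.38   4.69  22.98] M [1.559 5.422 0.007] op 0.049835046761141234 J6 95.96904087012528
```

```bash
python3 -m handwheel '[[0.14,0,0,-0.6,0,0,0],[0.14,0,0,-1,0,0,0],[0.14,0,0,-1,0,0,0],[-1,0,0,-1,0,0,0],[-1,0,0,-1,0,0,0]]'
python3 -m handwheel '[[-1,0.3,-0.4,-0.4,0,0,0],[-1,0.7,-0.97,0,0,0,0],[-1,0.7,-0.97,0,0,0,0],[-1,0.7,-0.97,0,0,0,0],[-1,0.7,-0.97,0,0,0,0]]'
python3 -m handwheel '[[-1,0.7,-0.97,0,0,0,0],[-1,0.7,-0.97,0,0,0,0],[-1,0.36,-0.56,0,0,0,0],[-1,0,0,0,0,0,0]]'
python3 st.py
python3 - <<'E'
from plant import *
import cv2,numpy as np
a=snapshot("top")["color"][150:300,235:415];b=snapshot("scene")["color"][120:270,160:340]
c=np.hstack([cv2.resize(x,(400,333),interpolation=2) for x in(a,b)])
cv2.imwrite("pics/w2.png",c[:,:,::-1])
E
```

```text
clock: 10.38
tool_pos: [0.6098, -0.1232, 0.3692]
orientation: [180.0, -0.0, 12.5]
force: [-0.3, -0.1, 0.2]
opening: 0.035
gripper_force: 0.0
clock: 11.0
tool_pos: [0.6628, -0.0002, 0.3773]
orientation: [-180.0, 0.0, 12.5]
force: [0.7, -0.8, -0.2]
opening: 0.0004
gripper_force: 0.0
clock: 11.5
tool_pos: [0.6921, 0.07, 0.3774]
orientation: [180.0, 0.0, 12.5]
force: [0.7, -0.8, 0.8]
opening: 0.0005
gripper_force: 0.0
t 11.5 phot [0.1173 0.0859] tip z 0.1994 rpy [1.800e+02 3.000e-02 1.255e+01] F [ 0.71 -0.81  0.81] M [-0.162  0.11  -0.018] op 0.0005431351067256945 J6 80.77307394688407
```

View pics/w2.png

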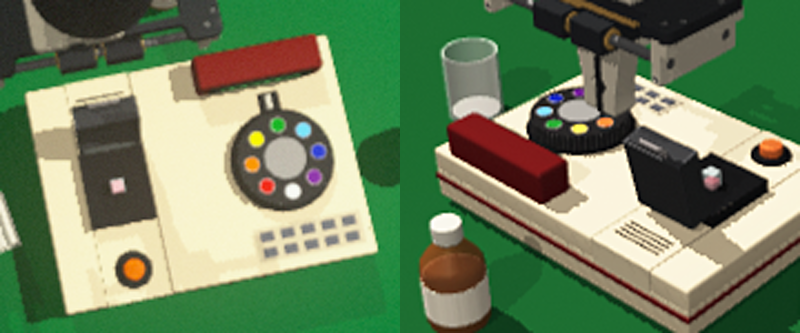

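Green (277,125) is at the index line (268,102). The lid comes next: lower the closed fingers behind it, then push forward.

```bash
python3 -m handwheel '[[-1,0,0,0.97,0,0,0],[-1,0,0,0.97,0,0,0],[-1,0,0,0.97,0,0,0],[-1,0,0,0,0,0,0]]'
python3 -m handwheel '[[-1,-0.3,0,0,0,0,0],[-1,-0.3,0,0,0,0,0],[-1,-0.3,0,0,0,0,0],[-1,-0.3,0,0,0,0,0],[-1,-0.3,0,0,0,0,0]]'
python3 -m handwheel '[[-1,-0.3,0,0,0,0,0],[-1,-0.3,0,0,0,0,0],[-1,-0.3,0,0,0,0,0],[-1,-0.3,0,0,0,0,0],[-1,-0.3,0,0,0,0,0]]'
python3 -m handwheel '[[-1,-0.3,0,0,0,0,0],[-1,-0.3,0,0,0,0,0],[-1,-0.3,0,0,0,0,0],[-1,-0.3,0,0,0,0,0],[-1,-0.3,0,0,0,0,0]]'
python3 st.py
python3 - <<'E'
from plant import *
import cv2,numpy as np
a=snapshot("top")["color"][150:300,235:415];b=snapshot("scene")["color"][120:270,160:340]
c=np.hstack([cv2.resize(x,(400,333),interpolation=2) for x in(a,b)])
cv2.imwrite("pics/w3.png",c[:,:,::-1])
E
```

```text
clock: 12.1
tool_pos: [0.6909, 0.0675, 0.3034]
orientation: [180.0, 0.2, 12.4]
force: [0.1, -0.3, 0.2]
opening: 0.0005
gripper_force: 0.0
clock: 12.72
tool_pos: [0.6547, 0.0604, 0.3056]
orientation: [-180.0, -0.0, 12.5]
force: [0.7, 0.9, -0.2]
opening: 0.0003
gripper_force: 0.2
clock: 13.35
tool_pos: [0.618, 0.0523, 0.3051]
orientation: [180.0, 0.0, 12.5]
force: [-0.0, 0.6, 0.9]
opening: 0.0006
gripper_force: 0.0
clock: 13.98
tool_pos: [0.5814, 0.0442, 0.3052]
orientation: [180.0, 0.0, 12.5]
force: [-0.4, 1.0, 0.4]
opening: 0.0007
gripper_force: 0.0
t 13.975 phot [0.0036 0.0846] tip z 0.1272 rpy [180.     0.    12.48] F [-0.4   0.99  0.41] M [-0.117  0.188  0.03 ] op 0.0006941986239921297 J6 78.92272183424859
```

View pics/w3.png

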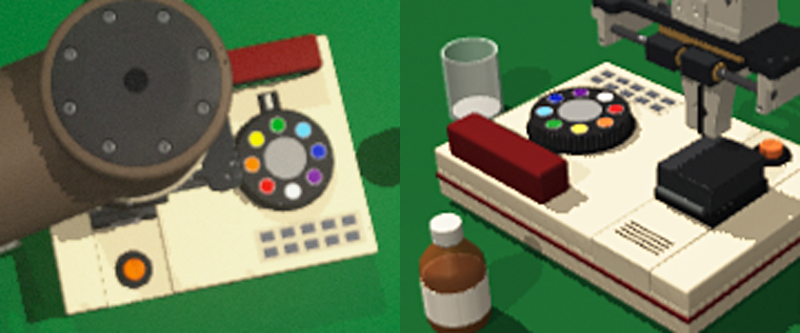

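The lid has fallen shut flat over the holder in the scene view, and green is still at the index. Now the key.

```bash
python3 -m handwheel '[[-1,-0.8,0,0,0,0,0],[-1,-0.9,0,0,0,0,0],[-1,-0.9,0,0,0,0,0],[-1,-0.9,-0.02,0,0,0,0],[-1,0,0,0,0,0,0]]'
python3 -m handwheel '[[-1,0,0,0.8,0,0,0],[-1,0,0,0.8,0,0,0],[-1,0,0,0.2,0,0,0],[-1,0,0,0,0,0,0],[-1,0,0,0,0,0,0]]'
python3 st.py
```

```text
clock: 14.7
tool_pos: [0.4953, 0.0256, 0.3055]
orientation: [-180.0, -0.0, 12.5]
force: [0.3, 0.3, -0.8]
opening: 0.0003
gripper_force: 0.0
clock: 15.32
tool_pos: [0.4968, 0.026, 0.2608]
orientation: [-180.0, -0.1, 12.5]
force: [0.0, 0.4, 0.2]
opening: 0.0005
gripper_force: 0.0
t 15.325 phot [-0.0829  0.0851] tip z 0.0828 rpy [-1.800e+02 -6.000e-02  1.249e+01] F [0.04 0.37 0.21] M [-0.09   0.132  0.04 ] op 0.0005277251436470493 J6 76.79041846061962
```

```bash
python3 - <<'E'
from plant import *
import cv2,numpy as np
a=snapshot("top")["color"][150:300,235:415];b=snapshot("scene")["color"][160:250,240:348]
c=np.hstack([cv2.resize(x,(400,333),interpolation=2) for x in(a,b)])
cv2.imwrite("pics/w4.png",c[:,:,::-1])
E
```

```text
(no output)
```

View pics/w4.png

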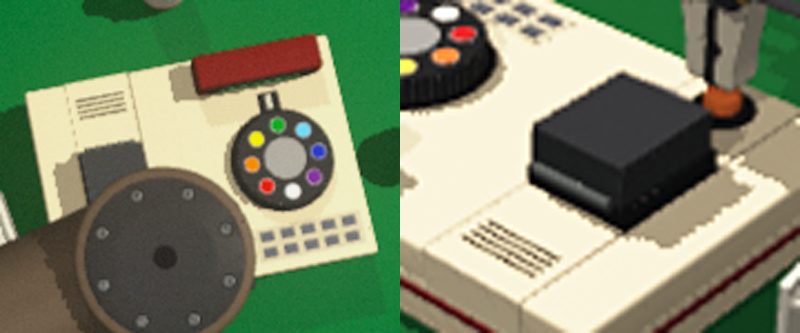

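The lid is flat and shut, green is at the index, and the finger is right above the orange key. I'll press it.

```bash
python3 -m handwheel '[[-1,-0.03,0,0.3,0,0,0],[-1,0,0,0.1,0,0,0],[-1,0,0,0,0,0,0]]'
python3 -m handwheel '[[-1,0,0,0.08,0,0,0],[-1,0,0,0.06,0,0,0],[-1,0,0,0,0,0,0]]'
python3 -m handwheel '[[-1,0,0,0.04,0,0,0],[-1,0,0,0,0,0,0]]'
python3 -m handwheel '[[-1,0,0,0.04,0,0,0],[-1,0,0,0,0,0,0]]'
python3 st.py
```

```text
clock: 15.8
tool_pos: [0.4955, 0.0257, 0.25]
orientation: [180.0, 0.0, 12.5]
force: [-2.2, 1.0, 2.0]
opening: -0.0001
gripper_force: 0.9
clock: 16.18
tool_pos: [0.4955, 0.0257, 0.2466]
orientation: [-180.0, 0.0, 12.5]
force: [-2.3, -0.3, 3.2]
opening: -0.0
gripper_force: 1.8
clock: 16.42
tool_pos: [0.4955, 0.0257, 0.2463]
orientation: [180.0, -0.0, 12.5]
force: [-5.2, 1.7, 10.5]
opening: 0.0005
gripper_force: 5.2
clock: 16.68
tool_pos: [0.4956, 0.0257, 0.2461]
orientation: [180.0, -0.0, 12.5]
force: [-8.3, 1.4, 19.7]
opening: 0.0005
gripper_force: 9.9
t 16.675 phot [-0.0842  0.0851] tip z 0.0681 rpy [ 1.7998e+02 -3.0000e-02  1.2510e+01] F [-8.31  1.38 19.66] M [ 5.080e-01  3.231e+00 -2.000e-03] op 0.0004551571661944641 J6 76.76876268083059
```

Bottomed out: the tip is at 0.068 with 20 N. I'll retract and check.

```bash
python3 -m handwheel '[[-1,0,0,-0.3,0,0,0],[-1,0,0,-0.8,0,0,0],[-1,0,0,-1,0,0,0],[-1,0,0,-1,0,0,0],[-1,0,0,-1,0,0,0]]'
python3 -m handwheel '[[-1,-0.8,0,-1,0,0,0],[-1,-0.8,0,-0.5,0,0,0],[-1,0,0,0,0,0,0],[-1,0,0,0,0,0,0]]'
python3 st.py
python3 - <<'E'
from plant import *
import cv2,numpy as np
a=snapshot("top")["color"][130:320,180:460];b=snapshot("scene")["color"][110:290,150:415]
c=np.hstack([cv2.resize(x,(400,271),interpolation=2) for x in(a,b)])
cv2.imwrite("pics/w5.png",c[:,:,::-1])
E
```

```text
clock: 17.3
tool_pos: [0.4956, 0.0256, 0.3479]
orientation: [-180.0, -0.0, 12.5]
force: [0.2, 0.4, -0.6]
opening: 0.0002
gripper_force: 0.0
clock: 17.8
tool_pos: [0.4568, 0.0171, 0.3844]
orientation: [-180.0, -0.0, 12.5]
force: [-0.1, -0.1, -0.1]
opening: 0.0001
gripper_force: 0.0
t 17.8 phot [-0.1239  0.0851] tip z 0.2064 rpy [-1.800e+02 -1.000e-02  1.248e+01] F [-0.09 -0.09 -0.09] M [-0.154  0.113 -0.001] op 0.00014442199927057286 J6 75.51644065979794
```

View pics/w5.png

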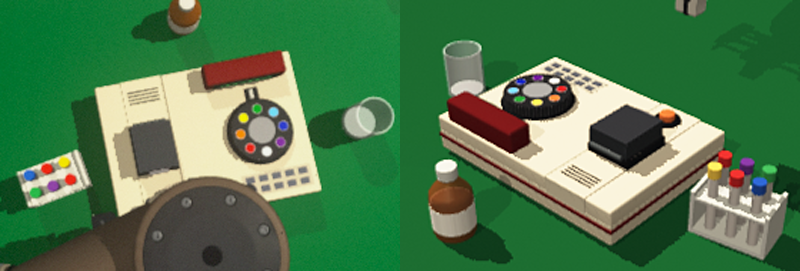

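Green is at the index, the lid is shut, the key is back up, and the rack, bottle and beaker are all standing where they were.

```bash
python3 -c "
from plant import *
print(close_job())"
```

```text
the job is handed in; nothing more can be done
None
```

The job is handed in at about 18 s: the dial was turned to green, the lid tipped shut, then the read key was pressed fully down and sprang back, and the rack, bottle and beaker were left untouched.

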